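Centre a tuner lever in its coupling's free play and store it

TASK

Check the free play of the tuner's lever by its upright red post: ease it clockwise (seen from above) until you feel the resistance of the tuning screw, then anticlockwise until you feel it resist again, pressing only gently so that the tuning screw itself is not turned. Leave the lever in the middle of that free play and let go of it, then press the green button to store the position. Leave everything else on the bench as it is.

Things in the scene. Friction and masses are not known exactly. Their poses are not given: they have to be found in the camera images.
- tuner: The tuner: silver metal box 170 x 140 x 55 mm fixed to the bench, with a round aluminium cover (104 mm wide, 12 mm high) on top. Origin: centre of its underside, z up. Inside, the lever drives the tuning screw through a springy coupling with free play: 0.24 to 0.50 rad from end to end (22 to 45 mm of travel at the post), different each time, and its ends cannot be seen.
- lever: Flat aluminium lever on top of the tuner, pointing along its own -x. Origin on its vertical turning axis (the box's middle), at bench height. Bar 18 mm wide, upper face 78 mm above the bench. It swings freely (0.3 N at the post) within its free play, starts somewhere inside it and stays where it is left. A post gripped hard by fingers that do not turn with the lever drags in them and masks the feel.
- post (a point): Centre, half-way up, of the upright round red post on the lever, 90 mm from its axis: 16 mm diameter, from 78 to 128 mm above the bench. Past either end of the play it is pushed back with about 1.8 N per mm, alike on both sides; at about 11 N the tuning screw slips and the tuner is out of tune. 3 to 5 N at the post shows the end clearly and does no harm.
- strain (a joint): Slide inside the tuner, m, geared to the twist of the springy coupling: 0 when unloaded, about 0.000006 m per N of anticlockwise push (seen from above) at the post, negative for clockwise. Far less than the noise of its reading: feel the force instead.
- gap (a joint): Slide inside the coupling, m, geared to the lever: 0 when the lever stands in the middle of its free play, growing by 0.0001 m per rad as the lever turns anticlockwise. Far less than the noise of its reading: it cannot be read usefully.
- rod (a point): Outer end of the brass tuning rod, 12 mm in diameter, that sticks out of the tuner's far side 25 mm above the bench. It moves 0.0008 m per rad of the tuning screw (too little to read usefully) and must stay where it is.
- store_top (a point): Centre of the top face of the green push button, 28 mm diameter, 58 mm above the bench on the console. Pressed straight down.
- console: Grey console box 110 x 90 x 40 mm fixed to the bench, with the green button on top. Origin: centre of its underside. It stands to the left or to the right of the tuner.
- store (a joint): Travel of the green button, m: 0 released, 0.006 fully down (5 N); it springs back.
- can_a: Bystander: loose silver filter can, 32 x 26 x 45 mm, beside the tuner. Origin at the centre of its underside.
- can_b: Bystander: loose silver filter can, 32 x 26 x 45 mm, on the other side of the tuner. Origin at the centre of its underside.
- can_c: Bystander: loose silver filter can, 32 x 26 x 45 mm. Origin at the centre of its underside.
- screwdriver: Bystander: screwdriver with red handle lying on the bench.
- wrench: Bystander: steel wrench lying on the bench.
- tape: Bystander: yellow ring of tape, 70 mm diameter, 18 mm high, lying flat.
- flux: Bystander: small amber bottle, 40 mm diameter, 80 mm tall, standing. Origin at the centre of its underside.
There are look-alikes about, which are no part of the job. Leave any orange or yellow look-alike of the console alone.

How it is judged:
On the way, in this order (a step that is already met when the one before it is completed fails the run):
1. the lever is pressed clockwise against the coupling with at least about 1.7 N (value of joint strain below -1e-05 m), for 0.05 s.
2. then it is pressed anticlockwise against the coupling with at least about 1.7 N (value of joint strain above 1e-05 m), for 0.05 s.
3. the lever stands in the middle of its free play (within 0.04 rad, 3.6 mm at the post), let go (value of joint gap between -4e-06 and 4e-06 m and contact force between the fingers and lever below 0.05 N), for 0.2 s.
4. with the lever so, the green button is pressed down by at least 4 mm (value of joint gap between -4e-06 and 4e-06 m and value of joint store above 0.004 m), for 0.02 s.
At the end, for the whole second after the job is handed in: The lever rests in the middle of its free play, within 0.04 rad (3.6 mm at the post), the green button has come up again, and the tuning screw stands within 0.06 rad of where it was (value of joint gap between -4e-06 and 4e-06 m and value of joint store below 0.002 m and distance of rod from where it was at the start of the episode below 4.8e-05 m and linear speed of lever below 0.01 m/s); the robot touches nothing.
It fails at once if the tuning screw is turned by more than 0.06 rad (more than about 11 N at the post, pushed 5 mm on) (distance of rod from where it was at the start of the episode above 4.8e-05 m).
It fails at once if the button is pressed with more than 25 N (contact force between the fingers and console above 25 N).
It fails at once if a bystander is moved by more than 20 mm (distance of any of can_a, can_b, can_c, screwdriver, wrench, tape, flux from where it was at the start of the episode above 0.02 m).
It also fails if it takes over 72 s, if anything falls off the work surface, if the arm or the gripper's body presses on something with over 40 N, if the wrist force passes 120 N, or if a joint passes its speed limit or range.

ROBOT

A 6-joint arm with a two-finger parallel gripper is mounted at the origin on the work surface. World frame = base frame: x ahead of the robot, y to its left, z up, the work surface at z = 0. Lengths are in m, angles in rad, forces in N, time in s.
With the tool pointing down it reaches from about 0.25 to 0.775 m from the base axis. Payload 4 kg.
Tool frame: the origin (TCP) lies midway between the tips of the shut fingers; the grasp point (between the pads) lies 19 mm behind it (robot.tcp_to_grasp is the distance from the TCP to the grasp point, in m); z points along the fingers, y is the line along which they close (so a half turn about z gives the same grasp; the last joint's range is limited). The gripper opens to 94 mm and grips with 3 to 60 N. Pads are 16 mm wide; open, the fingers measure 119 mm over their backs; the gripper's body (75 mm by 177 mm) begins 78 mm behind the grasp point.
Start: joints at [-1.265, 0.087, 1.371, -0, 1.684, -0.103], TCP at [0.219, -0.505, 0.206] pointing down, gripper open.
Joint ranges: [-3.1, 3.1], [-0.76, 2.03], [0.27, 2.55], [-1.08, 4.22], [0.17, 2.65], [-2.57, 2.57]. Speed limits (rad/s): [2.79, 2.79, 3.14, 3.14, 3.14, 3.14].

INTERFACE

Orientations are given as [roll, pitch, yaw] about the fixed x, y, z axes, in that order (R = Rz(yaw) Ry(pitch) Rx(roll)).
In Python, from bench import robot, viewer gives the robot as it stands. The module is installed in compiled form; this text tells all that it offers.
- The arm moves only by the shell command python3 -m handwheel 'ROWS' [OPENING]. ROWS is JSON, a list of rows, each a list of 6 numbers: the shift along the tool's x, y, z in units of 0.2 m (1.0 is 0.2 m), then the turn, a rotation vector about the tool's x, y, z in units of 30 degrees (1.0 is 30 degrees). In form: [[x, y, z, wx, wy, wz], ...]. A call has 1 to 10 rows; each row is the pose to reach, as a shift and turn from the pose commanded when the call began, along the tool's axes at that moment; what a row does not reach only later rows make up. A row lasts 1/12 s, in which the tool goes at most 41.7 mm and 7.16 degrees, less where a joint would pass 70% of its speed; a pose out of reach is approached as far as the arm can. A call with a number of a shift or a turn outside -1 to 1 is refused whole. A call with a gripper value outside its range is refused whole. OPENING is the gripper's target within -1 to 1 (shut at 1, half-way at 0, fully open at -1), set as the call begins (- or left out, the last holds). The fingers move at their own pace and stop on an object; the grip force is fixed at half the most. Time passes only in rows, so rows that repeat a pose let the fingers close. It gives the time, the measured TCP pose, the force, the opening and the grip force at its end, in the units of the state.
- robot.get_obs(): the state, without advancing time (a new reading comes with each control period).
- viewer.snapshot(name): name is "scene" or "top" or "wrist"; returns the picture (400x640x3 uint8, red, green, blue); there is no depth.
- viewer.calibration(name): a dict with "fx", "fy", "cx", "cy" (pixels), "k1" (the pictures are not rectified: a ray, as slopes to the right and down, at radius r is drawn at 1 + k1 r^2 times it, then the intrinsics apply), "R" (3x3) and "t" (3): a world point X has camera coordinates R X + t. Camera axes: x right, y down, z forward; pixel columns grow to the right and rows downward; lengths in m; the calibration is good to about 2 mm. A picture is of the moment at which its call begins: read the wrist's pose just before it. calibration takes no time and is no camera call; for the wrist camera it gives the pose at the moment of the call.
- robot.close_job(): hands the job in; it is judged then, once.
The state is a dict: "time": time; "joint_positions": joint angles; "qvel": joint speeds; "joint_torque": joint torques, N m; "tool_pos": TCP position; "ee_rot": TCP orientation; "wrist_force": force on the tool from outside, world axes, zero at the start; "wrist_torque": the same for the moment, N m; "width": finger opening in m; "finger_force": force on a finger pad.
Only numpy, scipy, OpenCV 4.12 (cv2) and the standard library are available. Lean on these libraries where they do the work, as an engineer would, in place of code of your own. Each camera call takes 0.05 s, during which the arm holds its last target. There are 200 camera calls.

## Working session

There is one attempt and no reset: what is moved stays moved. The work goes in short steps, Python scripts to look and compute and a shell command to move; the robot and the scene stay as the last step left them, time stands still between calls to the robot, and variables do not carry over. Pictures are saved under pics/ and viewed, at most 10 in all, crops included, and the job is handed in when it is done.

```bash
mkdir -p pics; cat > h.py <<'E'
import numpy as np, cv2
from bench import robot, viewer
def snap(n,f):
    c=viewer.calibration(n); im=viewer.snapshot(n); cv2.imwrite('pics/'+f,im[:,:,::-1]); return im,c
def ray(c,u,v):
    x=(u-c['cx'])/c['fx'];y=(v-c['cy'])/c['fy'];a,b=x,y
    for _ in range(20):
        s=1+c['k1']*(a*a+b*b);a,b=x/s,y/s
    R=np.array(c['R']);t=np.array(c['t']).ravel();return -R.T@t,R.T@np.array([a,b,1.])
def atz(c,u,v,z):
    o,d=ray(c,u,v);return o+d*(z-o[2])/d[2]
def tri(*cuv):
    A=0;B=0
    for c,u,v in cuv:
        o,d=ray(c,u,v);d=d/np.linalg.norm(d);P=np.eye(3)-np.outer(d,d);A=A+P;B=B+P@o
    return np.linalg.solve(A,B)
E
python3 - <<'E'
from h import *
import pickle
r={}
for n in('scene','top'):
    im,c=snap(n,n+'1.png');r[n]=c
    print(n,c)
E
```

```text
scene {'fx': 460.14845845477714, 'fy': 460.14845845477714, 'cx': 318.36413512862737, 'cy': 201.2527776215011, 'k1': -0.0304517108463026, 'R': array([[ 0.14831544,  0.98893829, -0.00189244],
       [ 0.54698115, -0.08362713, -0.83295746],
       [-0.82390179,  0.12250532, -0.5533338 ]]), 't': array([-0.06498929, -0.22469561,  1.85006751])}
top {'fx': 451.20235749692324, 'fy': 451.20235749692324, 'cx': 327.8022364831602, 'cy': 205.4103979589255, 'k1': -0.046297821377906986, 'R': array([[ 0.03299589, -0.9994466 , -0.00421557],
       [-0.97645385, -0.03133654, -0.21343828],
       [ 0.21318806,  0.0111589 , -0.97694745]]), 't': array([-0.02060046,  0.58199038,  1.42684827])}
```

View pics/scene1.png

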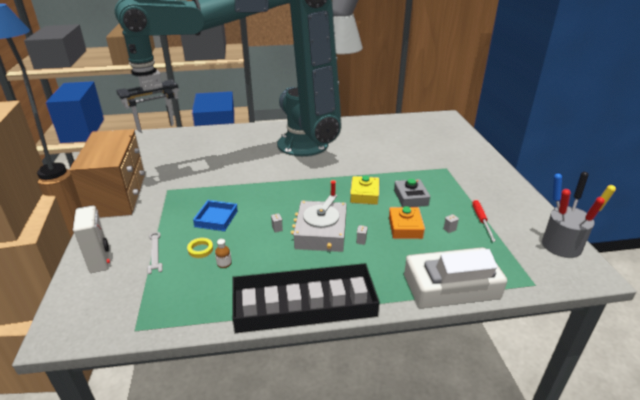

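View pics/top1.png

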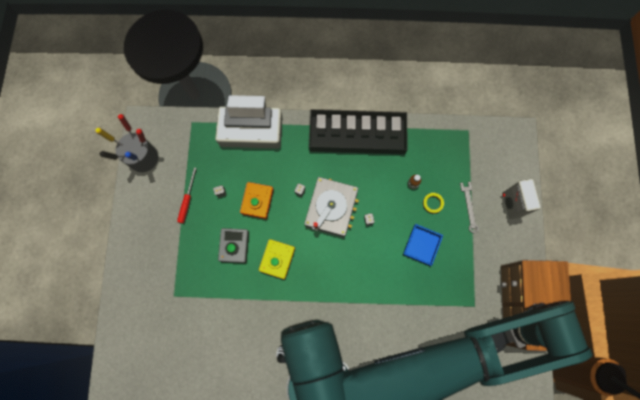

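The scene view has the post at about (333,187) and the lever axis at (321,213). The top view has them at (316,226) and (331,205). There are three console-like boxes:
- grey: scene (411,191), top (232,246)
- yellow: scene (365,188), top (277,260)
- orange: scene (407,220), top (257,200)

The grey one fits the description, since the task says to leave yellow and orange alone. I'll confirm it in one enlarged crop.

```bash
python3 - <<'E'
import cv2,numpy as np
s=cv2.imread('pics/scene1.png');t=cv2.imread('pics/top1.png')
a=cv2.resize(s[170:260,285:445],(800,450)[:2],interpolation=cv2.INTER_CUBIC)[:300]
b=cv2.resize(t[180:280,205:365],None,fx=5,fy=5,interpolation=cv2.INTER_CUBIC)[:300]
b=cv2.resize(t[190:250,210:370],None,fx=5,fy=5,interpolation=cv2.INTER_CUBIC)
cv2.imwrite('pics/crop1.png',np.vstack([a,b]))
E
```

```text
(no output)
```

View pics/crop1.png

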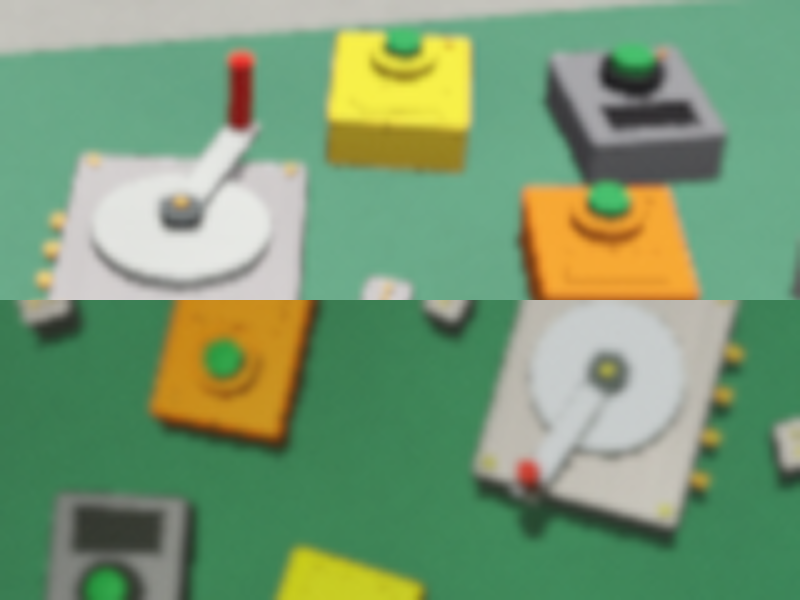

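```bash
python3 - <<'E'
from h import *
s=viewer.calibration('scene');t=viewer.calibration('top')
print('cam',ray(s,0,0)[0],ray(t,0,0)[0])
print('post top',tri((s,333,181.5),(t,315.6,224)),atz(s,333,181.5,.128),atz(t,315.6,224,.128))
print('hub',tri((s,321.2,210.5),(t,331.4,204)),atz(s,321.2,210.5,.085),atz(t,331.4,204,.085))
print('btn',tri((s,411.8,181),(t,231.4,246)),atz(s,411.8,181,.058),atz(t,231.4,246,.058))
for n,u,v in(('a',300,189),('b',369,219),('c',219,190)):print(n,atz(t,u,v,.045))
print('yellow',atz(t,277,262,.058))
o=robot.get_obs();print({k:np.round(v,3) for k,v in o.items()})
E
```

```text
cam [ 1.6568171  -0.18116337  0.83642002] [ 0.26477946 -0.01827354  1.51808796]
post top [0.50707932 0.0337444  0.13015856] [0.50356794 0.03445952 0.128     ] [0.50744706 0.03376805 0.128     ]
hub [ 0.5831148  -0.01338921  0.08259916] [ 0.58653879 -0.01387269  0.085     ] [ 0.58257528 -0.01344795  0.085     ]
btn [0.43716413 0.30660915 0.06538605] [0.42544062 0.31157523 0.058     ] [0.43797237 0.30799477 0.058     ]
a [0.63981103 0.09407546 0.045     ]
b [ 0.5444639  -0.13968353  0.045     ]
c [0.62772425 0.36786792 0.045     ]
yellow [0.39115927 0.15622328 0.058     ]
{'time': np.float64(0.1), 'joint_positions': array([-1.265,  0.088,  1.372,  0.   ,  1.684, -0.103]), 'qvel': array([-0.001, -0.002, -0.003,  0.001, -0.001, -0.002]), 'joint_torque': array([ 2.0000e-03, -3.4125e+01, -3.0330e+01,  7.2000e-02,  3.0000e-02,
       -0.0000e+00]), 'tool_pos': array([ 0.218, -0.504,  0.204]), 'ee_rot': array([-3.14 , -0.   ,  0.409]), 'wrist_force': array([ 0.194, -0.689,  0.096]), 'wrist_torque': array([-0.029,  0.027, -0.026]), 'finger_force': np.float64(0.0), 'width': np.float64(0.094)}
```

Confirmed: the grey box with the green button is the console, and the red post is on the tuner's lever. I'll move above the post and turn so the fingers straddle it along the lever's tangent.

```bash
python3 -m handwheel '[[0.2,-0.16,0,0,0,0],[0.4,-0.32,0,0,0,0],[0.6,-0.47,0,0,0,0],[0.8,-0.63,0,0,0,0],[0.8,-0.63,0,0,0,0],[0.8,-0.63,0,0,0,0],[0.8,-0.63,0,0,0,0]]' 0.36
python3 -m handwheel '[[0.8,-0.63,0,0,0,0],[0.8,-0.63,0,0,0,0],[0.8,-0.63,0,0,0,0],[0.8,-0.63,0,0,0,0],[0.8,-0.63,0,0,0,0],[0.8,-0.63,0,0,0,0],[0.8,-0.63,0,0,0,0]]'
python3 -m handwheel '[[0.8,-0.63,0,0,0,0],[0.8,-0.63,0,0,0,0],[0.8,-0.63,0,0,0,0],[0.8,-0.63,0,0,0,0],[0.8,-0.63,0,0,0,0],[0.8,-0.63,0,0,0,0],[0.8,-0.63,0,0,0,0]]'
python3 -m handwheel '[[0,0,0,0,0,-1],[0,0,0,0,0,-1],[0,0,0,0,0,-1],[0,0,0,0,0,-1],[0,0,0,0,0,-1]]'
python3 -m handwheel '[[0,0,0,0,0,-1],[0,0,0,0,0,-1],[0,0,0,0,0,-1],[0,0,0,0,0,-1],[0,0,0,0,0,-1]]'
python3 -m handwheel '[[0,0,0,0,0,-1],[0,0,0,0,0,-1],[0,0,0,0,0,-1],[0,0,0,0,0,-1],[0,0,0,0,0,-1]]'
python3 -m handwheel '[[0,0,0,0,0,-1],[0,0,0,0,0,-1],[0,0,0,0,0,-1],[0,0,0,0,0,-1],[0,0,0,0,0,-1]]'
python3 -m handwheel '[[0,0,0,0,0,-0.15],[0,0,0,0,0,-0.15],[0,0,0,0,0,-0.15]]'
python3 - <<'E'
from h import *
im,c=snap('wrist','w1.png');print(c)
E
```

```text
time: 0.68
tool_pos: [0.316, -0.3241, 0.2054]
ee_rot: [3.141, 0.0, 0.413]
wrist_force: [0.5, -1.5, -0.0]
width: 0.0507
finger_force: 0.0
time: 1.27
tool_pos: [0.4124, -0.1462, 0.2051]
ee_rot: [3.141, 0.001, 0.411]
wrist_force: [-1.1, -0.8, -0.8]
width: 0.03
finger_force: 0.0
time: 1.85
tool_pos: [0.5093, 0.0317, 0.2045]
ee_rot: [3.141, 0.002, 0.409]
wrist_force: [0.1, -0.9, 0.2]
width: 0.03
finger_force: 0.0
time: 2.27
tool_pos: [0.5085, 0.0297, 0.2054]
ee_rot: [3.141, 0.001, 0.931]
wrist_force: [-0.5, 1.2, -0.4]
width: 0.0302
finger_force: 0.0
time: 2.68
tool_pos: [0.5086, 0.0306, 0.2055]
ee_rot: [-3.142, 0.001, 1.454]
wrist_force: [0.5, -0.4, -0.5]
width: 0.0302
finger_force: 0.0
time: 3.1
tool_pos: [0.5087, 0.0314, 0.2055]
ee_rot: [-3.141, 0.001, 1.977]
wrist_force: [-0.3, -0.4, -0.8]
width: 0.0303
finger_force: 0.0
time: 3.52
tool_pos: [0.5087, 0.0319, 0.2055]
ee_rot: [-3.141, 0.0, 2.5]
wrist_force: [0.3, 0.5, -0.1]
width: 0.0305
finger_force: 0.0
time: 3.77
tool_pos: [0.5088, 0.0324, 0.2055]
ee_rot: [-3.141, 0.0, 2.576]
wrist_force: [0.4, 0.6, 0.5]
width: 0.0299
finger_force: 0.0
{'fx': 291.7928896740236, 'fy': 291.7928896740236, 'cx': 316.0022259249479, 'cy': 201.11288775947418, 'k1': -0.039173295995739675, 'R': array([[ 5.36693177e-01,  8.43777275e-01,  5.86814642e-04],
       [ 8.19166340e-01, -5.21205631e-01,  2.39397573e-01],
       [ 2.02304082e-01, -1.28002345e-01, -9.70921448e-01]]), 't': array([-0.3001957 , -0.42565873,  0.29036651])}
```

View pics/w1.png

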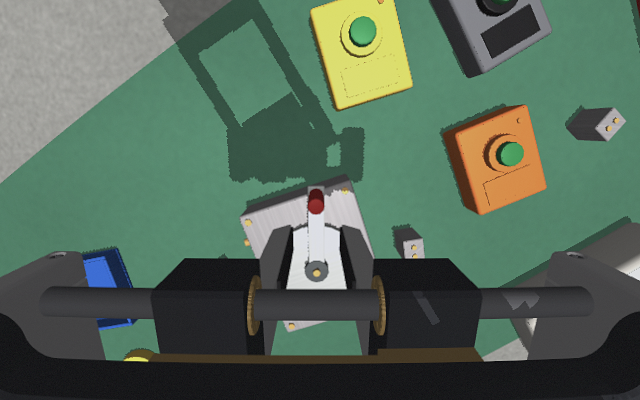

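The wrist view shows the post's top face at about (316,207), the hub at (316,268), and the fingers on either side at columns 282 and 352.

```bash
python3 - <<'E'
from h import *
c=viewer.calibration('wrist');t=viewer.calibration('top');o=robot.get_obs()
print(o['tool_pos'],o['ee_rot'])
P=atz(c,316,206.5,.128);print('post',P, tri((c,316,206.5),(t,315.6,224)))
H=atz(c,316,268,.088);print('hub',H,tri((c,316,268),(t,331.4,204)))
d=P-H;print(np.hypot(*d[:2]),np.arctan2(d[1],d[0]))
print('cam',ray(c,0,0)[0])
y=o['ee_rot'][2];X=np.array([np.cos(y),np.sin(y)]);Y=np.array([np.sin(y),-np.cos(y)])
e=(P-o['tool_pos'])[:2];print('to post units',e@X/.2,e@Y/.2)
E
```

```text
[0.50879719 0.03256624 0.20548249] [-3.14148769e+00  1.32192637e-04  2.57665890e+00]
post [0.50865472 0.03227633 0.128     ] [0.50617498 0.03351896 0.13737866]
hub [ 0.57729767 -0.01125218  0.088     ] [ 0.58380768 -0.0141032   0.07509723]
0.08128091168941051 2.5764553781124535
cam [0.45102459 0.06865943 0.38400279]
to post units -0.00017434299258097782 -0.0016056565143803528
```

```bash
cat > f.py <<'E'
from h import *
A=np.array([.584,-.0153]);F=[];T=[]
for i in range(5):
    o=robot.get_obs();p=o['tool_pos'][:2]-A;a=np.arctan2(p[1],p[0])
    T.append([np.hypot(*p)*1e3,a,o['ee_rot'][2]]);F.append(np.array([[np.cos(a),np.sin(a)],[-np.sin(a),np.cos(a)]])@o['wrist_force'][:2])
    viewer.snapshot('top')
T=np.mean(T,0);F=np.mean(F,0)
print('t %.2f r %.1f ang %.4f arc_mm %.2f yaw %.4f  Frad %.2f Ftan(ccw) %.2f Fz %.2f z %.3f'%(o['time'],*T[:2],(T[1]-2.576)*90,T[2],*F,o['wrist_force'][2],o['tool_pos'][2]))
E
python3 -m handwheel '[[0,0,0.14,0,0,0],[0,0,0.28,0,0,0],[0,0,0.42,0,0,0],[0,0,0.5,0,0,0],[0,0,0.56,0,0,0],[0,0,0.57,0,0,0],[0,0,0.57,0,0,0]]'
python3 f.py
python3 -m handwheel '[[-0.0004,0.0175,0,0,0,0.074],[-0.0014,0.035,0,0,0,0.149],[-0.0014,0.035,0,0,0,0.149]]'
python3 f.py
python3 -m handwheel '[[-0.0001,0.01,0,0,0,0.0425],[-0.0003,0.0175,0,0,0,0.0743],[-0.0003,0.0175,0,0,0,0.0743]]'
python3 f.py
```

```text
time: 4.4
tool_pos: [0.5086, 0.0329, 0.0911]
ee_rot: [-3.141, -0.001, 2.58]
wrist_force: [0.4, -0.6, 0.1]
width: 0.0304
finger_force: 0.0
t 4.60 r 88.6 ang 2.5668 arc_mm -0.83 yaw 2.5808  Frad -0.24 Ftan(ccw) -0.17 Fz 0.53 z 0.093
time: 4.9
tool_pos: [0.5136, 0.039, 0.0925]
ee_rot: [3.14, 0.002, 2.503]
wrist_force: [-0.2, -0.3, 0.7]
width: 0.0301
finger_force: 0.0
t 5.10 r 89.1 ang 2.4893 arc_mm -7.81 yaw 2.5043  Frad 0.21 Ftan(ccw) 0.16 Fz -0.05 z 0.092
time: 5.4
tool_pos: [0.515, 0.0415, 0.0915]
ee_rot: [-3.142, 0.0, 2.465]
wrist_force: [-0.3, -0.5, 1.0]
width: 0.0301
finger_force: 0.1
t 5.60 r 89.4 ang 2.4537 arc_mm -11.01 yaw 2.4651  Frad 0.08 Ftan(ccw) 0.39 Fz -0.12 z 0.091
```

```bash
python3 -m handwheel '[[-0.0001,0.01,0,0,0,0.0425],[-0.0003,0.0175,0,0,0,0.0743],[-0.0003,0.0175,0,0,0,0.0743]]'
python3 f.py
```

```text
time: 5.9
tool_pos: [0.5173, 0.0443, 0.0914]
ee_rot: [-3.142, 0.0, 2.426]
wrist_force: [-0.6, -0.3, 0.3]
width: 0.0298
finger_force: 0.1
t 6.10 r 89.5 ang 2.4138 arc_mm -14.59 yaw 2.4262  Frad -0.12 Ftan(ccw) 0.32 Fz 0.50 z 0.091
```

```bash
python3 -m handwheel '[[-0.0001,0.01,0,0,0,0.0425],[-0.0003,0.0175,0,0,0,0.0743],[-0.0003,0.0175,0,0,0,0.0743]]'
python3 f.py
```

```text
time: 6.4
tool_pos: [0.5195, 0.0468, 0.0914]
ee_rot: [-3.141, 0.0, 2.387]
wrist_force: [-0.6, -0.8, -0.0]
width: 0.0304
finger_force: 0.3
t 6.60 r 89.6 ang 2.3760 arc_mm -18.00 yaw 2.3873  Frad 0.35 Ftan(ccw) 0.61 Fz -0.17 z 0.091
```

```bash
python3 -m handwheel '[[-0.0001,0.01,0,0,0,0.0425],[-0.0003,0.0175,0,0,0,0.0743],[-0.0003,0.0175,0,0,0,0.0743]]'
python3 f.py
```

```text
time: 6.9
tool_pos: [0.5215, 0.0489, 0.0913]
ee_rot: [-3.14, -0.0, 2.348]
wrist_force: [-1.9, -2.1, 1.2]
width: 0.0301
finger_force: 1.3
t 7.10 r 89.6 ang 2.3422 arc_mm -21.04 yaw 2.3482  Frad -0.57 Ftan(ccw) 2.77 Fz 1.12 z 0.091
```

```bash
python3 -m handwheel '[[0,0.005,0,0,0,0.0212],[0,0.005,0,0,0,0.0212],[0,0.005,0,0,0,0.0212]]'
python3 f.py
```

```text
time: 7.4
tool_pos: [0.5224, 0.0498, 0.0914]
ee_rot: [-3.141, 0.0, 2.337]
wrist_force: [-2.3, -2.6, 0.2]
width: 0.0303
finger_force: 1.8
t 7.60 r 89.6 ang 2.3277 arc_mm -22.34 yaw 2.3370  Frad -0.58 Ftan(ccw) 3.44 Fz -0.08 z 0.091
```

```bash
python3 -m handwheel '[[-0.0018,-0.04,0,0,0,-0.17],[-0.0071,-0.0797,0,0,0,-0.34],[-0.0111,-0.0991,0,0,0,-0.424],[-0.016,-0.1187,0,0,0,-0.51],[-0.0216,-0.1377,0,0,0,-0.594],[-0.0279,-0.1567,0,0,0,-0.679],[-0.0279,-0.1567,0,0,0,-0.679]]'
python3 f.py
```

```text
time: 8.23
tool_pos: [0.5048, 0.0249, 0.092]
ee_rot: [3.139, 0.002, 2.693]
wrist_force: [-0.4, 0.3, 0.5]
width: 0.0303
finger_force: 0.1
t 8.43 r 88.9 ang 2.6718 arc_mm 8.62 yaw 2.6920  Frad -0.02 Ftan(ccw) -0.08 Fz 0.25 z 0.092
```

```bash
python3 -m handwheel '[[-0.0002,-0.0142,0,0,0,-0.06],[-0.0009,-0.0283,0,0,0,-0.12],[-0.002,-0.0424,0,0,0,-0.18],[-0.002,-0.0424,0,0,0,-0.18]]'
python3 f.py
```

```text
time: 8.82
tool_pos: [0.5008, 0.0165, 0.0915]
ee_rot: [3.141, 0.0, 2.787]
wrist_force: [0.6, 0.4, 0.6]
width: 0.0296
finger_force: 0.1
t 9.02 r 89.1 ang 2.7757 arc_mm 17.97 yaw 2.7861  Frad -0.11 Ftan(ccw) -0.08 Fz -0.63 z 0.091
```

```bash
python3 -m handwheel '[[-0.0001,-0.01,0,0,0,-0.0425],[-0.0003,-0.0175,0,0,0,-0.0743],[-0.0003,-0.0175,0,0,0,-0.0743]]'
python3 f.py
```

```text
time: 9.32
tool_pos: [0.4994, 0.0131, 0.0915]
ee_rot: [-3.142, 0.0, 2.826]
wrist_force: [-0.4, -0.8, 0.2]
width: 0.0299
finger_force: 0.1
t 9.52 r 89.2 ang 2.8168 arc_mm 21.67 yaw 2.8253  Frad -0.15 Ftan(ccw) 0.12 Fz -0.56 z 0.091
```

```bash
python3 -m handwheel '[[-0.0001,-0.01,0,0,0,-0.0425],[-0.0003,-0.0175,0,0,0,-0.0743],[-0.0003,-0.0175,0,0,0,-0.0743]]'
python3 f.py
```

```text
time: 9.82
tool_pos: [0.4983, 0.0097, 0.0915]
ee_rot: [-3.141, -0.0, 2.865]
wrist_force: [0.1, 0.3, 0.5]
width: 0.0301
finger_force: 0.1
t 10.02 r 89.2 ang 2.8570 arc_mm 25.29 yaw 2.8642  Frad 0.15 Ftan(ccw) -0.12 Fz -0.50 z 0.091
```

```bash
python3 -m handwheel '[[-0.0001,-0.01,0,0,0,-0.0425],[-0.0003,-0.0175,0,0,0,-0.0743],[-0.0003,-0.0175,0,0,0,-0.0743]]'
python3 f.py
```

```text
time: 10.32
tool_pos: [0.4977, 0.0067, 0.0915]
ee_rot: [3.141, 0.0, 2.904]
wrist_force: [-0.2, 1.6, -0.3]
width: 0.03
finger_force: 0.8
t 10.52 r 89.1 ang 2.8921 arc_mm 28.45 yaw 2.9033  Frad -0.29 Ftan(ccw) -1.41 Fz -0.04 z 0.092
```

```bash
python3 -m handwheel '[[0,-0.006,0,0,0,-0.025],[0,-0.006,0,0,0,-0.025],[0,-0.006,0,0,0,-0.025]]'
python3 f.py
```

```text
time: 10.82
tool_pos: [0.4974, 0.0055, 0.0915]
ee_rot: [3.141, 0.0, 2.917]
wrist_force: [-0.2, 2.6, 0.0]
width: 0.03
finger_force: 1.3
t 11.02 r 89.1 ang 2.9066 arc_mm 29.75 yaw 2.9166  Frad -0.04 Ftan(ccw) -2.79 Fz -0.22 z 0.092
```

```bash
python3 -m handwheel '[[0,-0.003,0,0,0,-0.0125],[0,-0.003,0,0,0,-0.0125],[0,-0.003,0,0,0,-0.0125]]'
python3 f.py
python3 -m handwheel '[[-0.0018,0.04,0,0,0,0.17],[-0.004,0.06,0,0,0,0.255],[-0.0071,0.0797,0,0,0,0.34],[-0.0111,0.0991,0,0,0,0.424],[-0.016,0.1187,0,0,0,0.51],[-0.0216,0.1377,0,0,0,0.594],[-0.0238,0.1444,0,0,0,0.624],[-0.0261,0.151,0,0,0,0.654],[-0.0261,0.151,0,0,0,0.654]]'
python3 f.py
```

```text
time: 11.32
tool_pos: [0.4972, 0.0048, 0.0915]
ee_rot: [3.141, 0.0, 2.923]
wrist_force: [0.6, 3.5, -0.1]
width: 0.0301
finger_force: 1.6
t 11.52 r 89.1 ang 2.9145 arc_mm 30.46 yaw 2.9232  Frad -0.43 Ftan(ccw) -3.29 Fz -0.10 z 0.091
time: 12.32
tool_pos: [0.5086, 0.0325, 0.0913]
ee_rot: [-3.14, 0.0, 2.581]
wrist_force: [0.2, 0.0, -0.2]
width: 0.0302
finger_force: 0.2
t 12.52 r 89.3 ang 2.5762 arc_mm 0.01 yaw 2.5809  Frad -0.11 Ftan(ccw) 0.27 Fz -0.45 z 0.091
```

```bash
python3 -m handwheel '[[-0.0001,0.007,0,0,0,0.03],[-0.0002,0.0135,0,0,0,0.0573],[-0.0002,0.0135,0,0,0,0.0573]]'
python3 f.py
python3 -m handwheel '[[-0.0003,-0.0175,0,0,0,-0.074],[-0.0014,-0.035,0,0,0,-0.149],[-0.0014,-0.035,0,0,0,-0.149]]'
python3 f.py
python3 -m handwheel '[[0,0,-0.1,0,0,0],[0,0,-0.25,0,0,0],[0,0,-0.4,0,0,0],[0,0,-0.5,0,0,0],[0,0,-0.5,0,0,0]]'
python3 - <<'E'
from h import *
im,c=snap('wrist','w2.png')
o=robot.get_obs();print(o['tool_pos'],o['ee_rot'])
m=((im[:,:,0]>90)&(im[:,:,1]<50)&(im[:,:,2]<50)).astype('uint8')
n,l,s,ce=cv2.connectedComponentsWithStats(m)
for i in range(1,n):
    if s[i][4]>30:print(s[i],ce[i],atz(c,*ce[i],.128))
E
```

```text
time: 12.82
tool_pos: [0.5103, 0.0354, 0.0915]
ee_rot: [3.142, 0.0, 2.55]
wrist_force: [0.8, 0.2, -0.1]
width: 0.0302
finger_force: 0.1
t 13.02 r 89.5 ang 2.5395 arc_mm -3.29 yaw 2.5506  Frad -0.14 Ftan(ccw) 0.49 Fz -0.31 z 0.091
time: 13.32
tool_pos: [0.5064, 0.0291, 0.0915]
ee_rot: [-3.141, 0.0, 2.629]
wrist_force: [0.1, -1.4, -0.4]
width: 0.0299
finger_force: 0.0
t 13.52 r 89.3 ang 2.6189 arc_mm 3.86 yaw 2.6280  Frad -0.23 Ftan(ccw) 0.14 Fz -0.33 z 0.092
time: 13.98
tool_pos: [0.5094, 0.0293, 0.1973]
ee_rot: [3.137, 0.009, 2.629]
wrist_force: [0.3, -0.3, 0.6]
width: 0.0301
finger_force: 0.0
[0.50823902 0.02937842 0.1943697 ] [3.13885046 0.00565631 2.62864737]
[306 198  17  16 189] [313.86772487 205.38624339] [0.50623252 0.02894595 0.128     ]
```

View pics/w2.png

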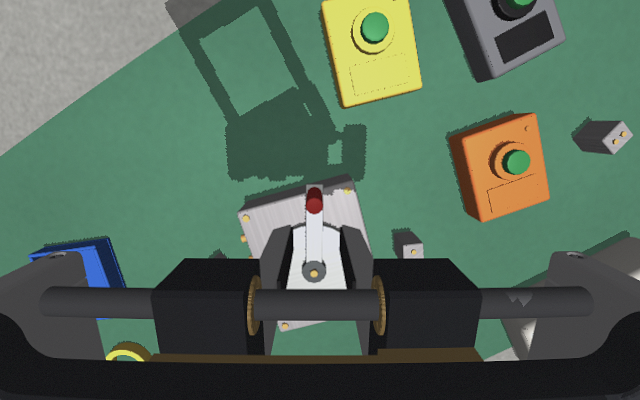

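The post stands at (0.506,0.029), which matches the computed middle, and the fingers are clear. Next I go over to the grey console.

```bash
python3 -m handwheel '[[0.12,0.13,0,0,0,0],[0.27,0.28,0,0,0,0],[0.42,0.44,0,0,0,0],[0.57,0.6,0,0,0,0],[0.72,0.76,0,0,0,0],[0.85,0.89,0,0,0,0],[0.9,0.94,0,0,0,0],[0.9,0.94,0,0,0,0],[0.9,0.94,0,0,0,0],[0.9,0.94,0,0,0,0]]' 1
cat > g.py <<'E'
from h import *
import sys
im,c=snap('wrist',sys.argv[1])
o=robot.get_obs();print(o['tool_pos'],o['ee_rot'],o['width'])
h=cv2.cvtColor(im,cv2.COLOR_RGB2HSV)
m=cv2.inRange(h,(50,140,60),(75,255,255))
n,l,s,ce=cv2.connectedComponentsWithStats(m)
y=o['ee_rot'][2];X=np.array([np.cos(y),np.sin(y)]);Y=np.array([np.sin(y),-np.cos(y)])
for i in range(1,n):
    if 100<s[i][4]<4000:
        P=atz(c,*ce[i],.058);e=(P-o['tool_pos'])[:2];print(s[i],ce[i],P,'units',e@X/.2,e@Y/.2)
E
python3 g.py w3.png
```

```text
time: 14.87
tool_pos: [0.4417, 0.2804, 0.19]
ee_rot: [-3.139, -0.001, 2.628]
wrist_force: [-0.5, -0.5, -0.7]
width: 0.0004
finger_force: 0.0
[0.44203499 0.28014192 0.19041308] [-3.13967709e+00 -4.41803872e-04  2.62716764e+00] 0.0005995713655588243
```

View pics/w3.png

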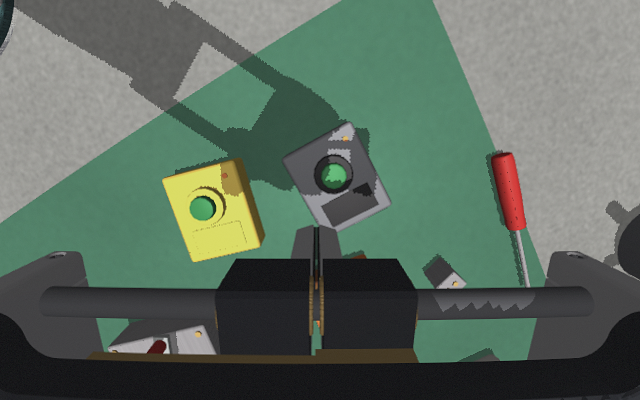

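The green button on the grey console is at about (333,175), just ahead of the shut fingertips, and the yellow box is off to the left.

```bash
python3 - <<'E'
from h import *
c=viewer.calibration('wrist');t=viewer.calibration('top');o=robot.get_obs()
P=atz(c,333.5,174.5,.058);print(P,tri((c,333.5,174.5),(t,231.4,246)))
y=o['ee_rot'][2];X=np.array([np.cos(y),np.sin(y)]);Y=np.array([np.sin(y),-np.cos(y)])
e=(P-o['tool_pos'])[:2];print('units',e@X/.2,e@Y/.2,o['tool_pos'])
E
```

```text
[0.43274413 0.30636757 0.058     ] [0.43499907 0.30686675 0.0606321 ]
units 0.10496159813545732 0.09129996109501139 [0.44203499 0.28014192 0.19041308]
```

```bash
python3 -m handwheel '[[0.102,0.093,0,0,0,0],[0.102,0.093,0.1,0,0,0],[0.102,0.093,0.25,0,0,0],[0.102,0.093,0.4,0,0,0],[0.102,0.093,0.5,0,0,0],[0.102,0.093,0.58,0,0,0],[0.102,0.093,0.62,0,0,0],[0.102,0.093,0.62,0,0,0],[0.102,0.093,0.62,0,0,0]]'
python3 -m handwheel '[[0,0,0.01,0,0,0],[0,0,0.02,0,0,0],[0,0,0.03,0,0,0],[0,0,0.04,0,0,0],[0,0,0.04,0,0,0],[0,0,0.04,0,0,0]]'
```

```text
time: 15.67
tool_pos: [0.4339, 0.3069, 0.0678]
ee_rot: [3.142, 0.0, 2.627]
wrist_force: [1.1, 0.3, 0.2]
width: 0.0007
finger_force: 0.0
time: 16.17
tool_pos: [0.4341, 0.308, 0.0603]
ee_rot: [3.14, 0.001, 2.629]
wrist_force: [1.7, 0.6, 3.5]
width: 0.0004
finger_force: 1.2
```

```bash
for i in 1 2 3; do python3 -m handwheel '[[0,0,0.005,0,0,0],[0,0,0.005,0,0,0]]' | egrep 'tool_pos|wrist_f'; done
```

```text
tool_pos: [0.4341, 0.308, 0.0591]
wrist_force: [1.4, 0.7, 3.6]
tool_pos: [0.4341, 0.308, 0.0579]
wrist_force: [2.3, 0.8, 3.3]
tool_pos: [0.434, 0.308, 0.0569]
wrist_force: [1.7, 0.5, 4.6]
```

```bash
for i in 1 2 3; do python3 -m handwheel '[[0,0,0.005,0,0,0],[0,0,0.005,0,0,0]]' | egrep 'tool_pos|wrist_f'; done
```

```text
tool_pos: [0.434, 0.308, 0.0563]
wrist_force: [2.1, 1.7, 5.6]
tool_pos: [0.4341, 0.308, 0.0562]
wrist_force: [0.4, -0.7, 9.3]
tool_pos: [0.4341, 0.308, 0.0561]
wrist_force: [-0.4, -1.0, 14.6]
```

The button is fully down: it travelled over 4 mm under load, then hit a hard stop just past 5 N. I'll lift off and check.

```bash
python3 -m handwheel '[[0,0,-0.05,0,0,0],[0,0,-0.15,0,0,0],[0,0,-0.3,0,0,0],[0,0,-0.45,0,0,0],[0,0,-0.6,0,0,0],[0,0,-0.7,0,0,0],[0,0,-0.7,0,0,0],[0,0,-0.7,0,0,0],[0,0,-0.7,0,0,0]]'
python3 - <<'E'
from h import *
a,c=snap('top','top2.png')
im,c2=snap('scene','scene2.png')
b=cv2.imread('pics/top1.png')
t=cv2.imread('pics/top2.png');s=cv2.imread('pics/scene2.png')
x=cv2.resize(t[190:250,210:370],None,fx=5,fy=5,interpolation=cv2.INTER_CUBIC)
y=cv2.resize(s[165:225,285:445],None,fx=5,fy=5,interpolation=cv2.INTER_CUBIC)
cv2.imwrite('pics/crop2.png',np.vstack([x,y]))
E
```

```text
time: 17.92
tool_pos: [0.4319, 0.307, 0.1908]
ee_rot: [-3.137, -0.003, 2.629]
wrist_force: [0.3, -0.9, -0.5]
width: 0.0006
finger_force: 0.0
```

View pics/crop2.png

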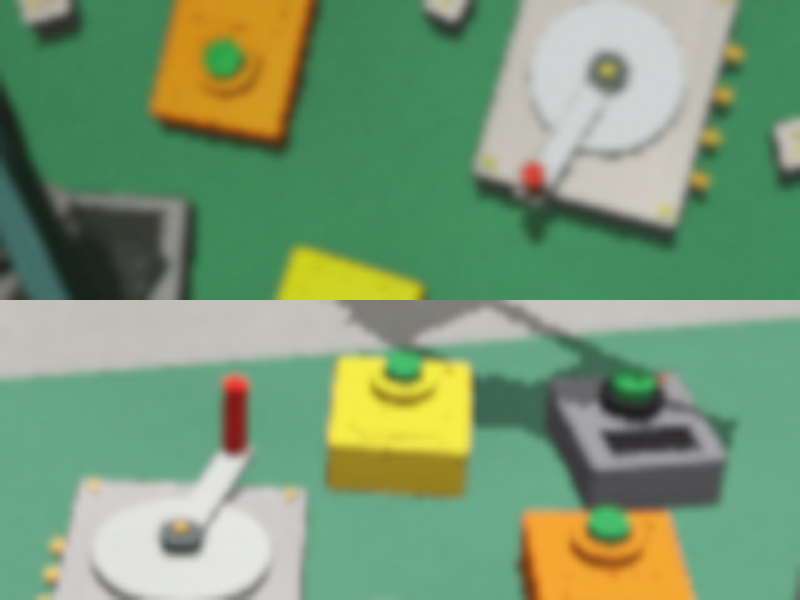

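The crop shows the lever resting about 4 mm anticlockwise of its start, with the post at crop (532,175). The button is up again, the cans haven't moved and the gripper is clear.

```bash
python3 -c "
from bench import robot
print(robot.close_job())"
```

```text
the job is handed in; nothing more can be done
None
```

I felt both ends of the lever's free play (about 34 mm at the post, roughly 3.4 N each way), left the lever at the computed middle and let go, pressed the green button to its stop, and handed the job in; no pass or fail result came back.

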